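# Shut and clip the sample box

## Task

Shut the lid of the grey sample box fully, then fold the three steel clips on its front, left and right edges down one by one until each has snapped past its keeper bar and stays fully home. Be gentle, the plastic is easily cracked: push each clip only until you feel it snap and meet its rubber seat, never with more than 20 N, and leave the things standing round the box where they are.

Things in the scene. Friction and masses are not known exactly. Their poses are not given: they have to be found in the camera images.
- box: Grey plastic box, 100 mm deep (x), 130 wide (y), walls 60 high, fixed to the worktop, two cans inside. Origin: centre of its underside; -x is its front (towards the robot), +y its left, z up. White lid hinged at the rear (axis along y at x = 56, z = 62 mm). Shut, it spans x -56 to 56, y -71 to 71 mm, its top flat at z = 66 to 68. Three steel clips are hinged on its front, left and right edges.
- lid (a joint): Lid hinge, rad: 0 shut, positive open (starts 0.22 to 0.6). Stiff by friction, stays where left; a push of a few N down on its top near the front closes it; a rubber gasket of about 20 N per mm stops it at 0. Unless it is shut, the clips do not pass their keeper bars.
- lid_press (a point): Point on the top of the lid, 30 mm in front of its middle line: press here to shut it. With the lid shut it lies at x = -30, y = 0, z = 68 mm of the box.
- front_clip (a joint): Clip on the front (-x) edge, rad: 0 straight out in the lid's plane, 1.57 hanging down; starts 0 to 0.5, light friction. Its keeper is bent by an unmeasured amount: it snaps under the bar somewhere from 1.43 to 1.74 rad and rests on its seat 0.06 to 0.12 later. The snap takes 4 to 11 N at the tab, then the force falls; the seat gives about 1 mm, then is hard. Short of the snap the bar pushes it back.
- front_pad (a joint): Sprung rubber seat pad on the wall behind the front clip, m: 0 free; a snapped clip, let go, holds it in by about 0.0003 to 0.0013; at most 0.0013.
- front_pivot (a point): Middle of the front clip's pivot axis, which runs along the edge of the lid. With the lid shut at x = -60, y = 0, z = 64.5 mm of the box. The clip is a plate 36 mm wide along the edge reaching 40 mm from this axis; hanging straight down, its face stands 9.5 mm and its flared tab 17 mm outside the axis, its free end at z = 24 mm.
- front_tab (a point): Middle of the rolled tab (a 36 mm long rod of radius 3 mm along the edge) at the free end of the front clip: 37 mm from the pivot and 14 mm outward of it when the clip hangs down. Push here. Near the end of the fold it travels about 4 mm down for 10 mm inward: pushed straight inward it drags on the finger, which can more than double the force of the snap. Moves with clip and lid.
- left_clip (a joint): Clip on the left (+y) edge, rad: 0 straight out in the lid's plane, 1.57 hanging down; starts 0 to 0.5, light friction. Its keeper is bent by an unmeasured amount: it snaps under the bar somewhere from 1.43 to 1.74 rad and rests on its seat 0.06 to 0.12 later. The snap takes 4 to 11 N at the tab, then the force falls; the seat gives about 1 mm, then is hard. Short of the snap the bar pushes it back.
- left_pad (a joint): Sprung rubber seat pad on the wall behind the left clip, m: 0 free; a snapped clip, let go, holds it in by about 0.0003 to 0.0013; at most 0.0013.
- left_pivot (a point): Middle of the left clip's pivot axis, which runs along the edge of the lid. With the lid shut at x = 0, y = 75, z = 64.5 mm of the box. The clip is a plate 36 mm wide along the edge reaching 40 mm from this axis; hanging straight down, its face stands 9.5 mm and its flared tab 17 mm outside the axis, its free end at z = 24 mm.
- left_tab (a point): Middle of the rolled tab (a 36 mm long rod of radius 3 mm along the edge) at the free end of the left clip: 37 mm from the pivot and 14 mm outward of it when the clip hangs down. Push here. Near the end of the fold it travels about 4 mm down for 10 mm inward: pushed straight inward it drags on the finger, which can more than double the force of the snap. Moves with clip and lid.
- right_clip (a joint): Clip on the right (-y) edge, rad: 0 straight out in the lid's plane, 1.57 hanging down; starts 0 to 0.5, light friction. Its keeper is bent by an unmeasured amount: it snaps under the bar somewhere from 1.43 to 1.74 rad and rests on its seat 0.06 to 0.12 later. The snap takes 4 to 11 N at the tab, then the force falls; the seat gives about 1 mm, then is hard. Short of the snap the bar pushes it back.
- right_pad (a joint): Sprung rubber seat pad on the wall behind the right clip, m: 0 free; a snapped clip, let go, holds it in by about 0.0003 to 0.0013; at most 0.0013.
- right_pivot (a point): Middle of the right clip's pivot axis, which runs along the edge of the lid. With the lid shut at x = 0, y = -75, z = 64.5 mm of the box. The clip is a plate 36 mm wide along the edge reaching 40 mm from this axis; hanging straight down, its face stands 9.5 mm and its flared tab 17 mm outside the axis, its free end at z = 24 mm.
- right_tab (a point): Middle of the rolled tab (a 36 mm long rod of radius 3 mm along the edge) at the free end of the right clip: 37 mm from the pivot and 14 mm outward of it when the clip hangs down. Push here. Near the end of the fold it travels about 4 mm down for 10 mm inward: pushed straight inward it drags on the finger, which can more than double the force of the snap. Moves with clip and lid.
- beaker: Bystander: glass beaker, 56 mm across, 70 mm high, behind the box. Origin: centre of its underside.
- tape: Bystander: tape roll lying flat, 66 mm across, 18 mm high, left of the box. Origin: centre of its underside.
- brass_weight: Bystander: brass weight, 38 mm across, 38 mm high, right of the box. Origin: centre of its underside.

How it is judged:
On the way, in this order (a step that is already met when the one before it is completed fails the run):
1. the lid is fully shut (lid joint under 0.02 rad) (value of joint lid below 0.02 rad), for 0.2 s.
2. a first clip is snapped home, the lid still shut (value of joint lid below 0.02 rad and value of joint any of front_pad, left_pad, right_pad above 0.0002 m), for 0.2 s.
3. a second clip is snapped home, the lid still shut (value of joint lid below 0.02 rad and (value of joint each of front_pad, left_pad above 0.0002 m or value of joint each of front_pad, right_pad above 0.0002 m or value of joint each of left_pad, right_pad above 0.0002 m)), for 0.2 s.
At the end, for the whole second after the job is handed in: The lid is shut (lid joint under 0.02 rad) and all three clips are snapped home: each holds its seat pad pressed in by more than 0.2 mm by itself (value of joint lid below 0.02 rad and value of joint each of front_pad, left_pad, right_pad above 0.0002 m); the robot touches nothing.
It fails at once if the robot presses on the box, lid or clips with more than 20 N (contact force between any of the fingers, the arm and box above 20 N).
It fails at once if a bystander (beaker, tape roll or brass weight) is moved by more than 15 mm (distance of any of beaker, tape, brass_weight from where it was at the start of the episode above 0.015 m).
It also fails if it takes over 72 s, if anything falls off the work surface, if the arm or the gripper's body presses on something with over 40 N, if the wrist force passes 120 N, or if a joint passes its speed limit or range.

## Robot

A 7-joint arm with a two-finger parallel gripper is mounted at the origin on a cart in front of the work surface, level with it; the furniture and walls round the work are solid. World frame = base frame: x ahead of the robot, y to its left, z up, the work surface at z = 0. Lengths are in m, angles in rad, forces in N, time in s.
With the tool pointing down it reaches from about 0.35 to 0.775 m from the base axis. Payload 3.1 kg.
Tool frame: the origin (TCP) lies at the very end of the fingers, on their centre line; the grasp point (between the pads) lies 19 mm behind it; z points along the fingers, y is the direction in which the jaws open and shut (so a half turn about z gives the same grasp; the last joint's range is limited). The gripper opens to 85 mm and grips with 20 to 120 N. Pads are 22 mm wide; open, the fingers measure 114 mm over their backs; the gripper's body (76 mm by 85 mm) begins 54 mm behind the grasp point. The pads swing forward as they close: fully open they stand 13 mm farther back than shut.
Start: joints at [1.103, 0.311, 0.014, 1.512, -0.004, 1.319, -0.027], TCP at [0.227, -0.501, 0.231] pointing down, gripper open.
Joint ranges: [-2.7, 2.7], [-0.3, 1.91], [-1.27, 1.3], [0.12, 2.57], [-1.44, 4.58], [0.2, 2.03], [-3.05, 3.05]. Speed limits (rad/s): [2.79, 2.79, 3.14, 3.14, 3.14, 3.14, 3.14].

## Interface

Orientations are given as a rotation vector (axis times angle).
In Python, from station import read_state, grab_frame, r gives the robot as it stands. The module is installed in compiled form; this text tells all that it offers.
- The arm moves only by the tool apply_moves, never from a script. Its argument "targets" is a list of rows, each a list of 2 entries, a list of its own where there are three numbers: the shift along the world's x, y, z normalised to -1 to 1, where 1 is 25 mm, then the turn, a rotation vector about the world's x, y, z normalised to -1 to 1, where 1 is 6 degrees. A call has 1 to 20 rows; each row shifts and turns the commanded pose from where the row before left it; what a row does not reach is not made up. A row lasts 1/8 s, in which the tool goes at most 62.5 mm and 10.7 degrees, less where a joint would pass 70% of its speed; a pose out of reach is approached as far as the arm can. A call with a number of a shift or a turn outside -1 to 1 is refused whole. A call with a gripper value outside its range is refused whole. "jaw" is the opening in per cent of the stroke, from 0 (shut) to 100 (fully open), set as the call begins (left out, the last holds). The fingers move at their own pace and stop on an object; the grip force is fixed at half the most. Time passes only in rows, so rows that do not move let the fingers close. It gives the time, the measured TCP pose, the force and the opening at its end, in the units of the state.
- read_state(): the state, without advancing time (a new reading comes with each control period).
- grab_frame(name): name is "side" or "top" or "wrist"; returns a dict with "pixels" (400x640x3 uint8, blue, green, red), "camera_matrix" (3x3 intrinsics, pixels), "R" (3x3) and "t" (3): a world point X has camera coordinates R X + t. Camera axes: x right, y down, z forward; pixel columns grow to the right and rows downward; lengths in m; the calibration is good to about 2 mm. The wrist camera is an equidistant fisheye: a pixel r from the principal point sees the ray r / f radians off the axis. A picture is of the moment at which its call begins. There is no depth.
- r.close_job(): hands the job in, once; it reports no verdict.
The state is a dict: "time": time; "joint_positions": joint angles; "dq": joint speeds; "tau": joint torques, N m; "tcp_pos": TCP position; "orientation": TCP orientation; "contact_force": force on the tool from outside, world axes, zero at the start; "torque": the same for the moment, N m; "opening": finger opening in m.
Only numpy, scipy, OpenCV 4.12 (cv2) and the standard library are available. Lean on these libraries where they do the work, as an engineer would, in place of code of your own. Each camera call takes 0.05 s, during which the arm holds its last target. There are 200 camera calls.

## Working session

There is one attempt and no reset: what is moved stays moved. The work goes in short steps, Python scripts to look and compute and a tool call to move; the robot and the scene stay as the last step left them, time stands still between calls to the robot, and variables do not carry over. Pictures are saved under pics/ and viewed, about 8 in all and at most 12, crops included, and the job is handed in when it is done.

Besides the shell and the picture viewer there is one more tool, called in YAML: its name, and indented under it one key for each argument. apply_moves: Moves the arm, as the interface text tells. Scaled input: -1 to 1 covers 25 mm each way for a shift and 6 degrees each way for a turn. Its arguments: {"type":"object","properties":{"targets":{"type":"array","items":{"type":"array"}},"jaw":{"type":"number"}},"required":["targets"]}

```bash
mkdir -p pics; cat > h.py <<'E'
import numpy as np, cv2
from station import read_state, grab_frame, r
E
python3 - <<'E'
from h import *
s=read_state(); print({k:np.round(v,3).tolist() for k,v in s.items()})
for n in("side","top"):
    f=grab_frame(n); cv2.imwrite(f"pics/{n}0.png",f["pixels"]); np.savez(f"{n}.npz",**{k:f[k] for k in("camera_matrix","R","t")})
    print(n,f["camera_matrix"].round(1).tolist(),f["R"].round(3).tolist(),f["t"].round(3).tolist())
E
```

```text
{'time': 0.0, 'joint_positions': [1.103, 0.312, 0.014, 1.513, -0.004, 1.319, -0.027], 'dq': [-0.002, -0.0, 0.001, 0.001, 0.0, 0.0, 0.0], 'tau': [-0.0, -37.992, 0.146, -23.059, 0.012, 0.014, -0.0], 'tcp_pos': [0.227, -0.5, 0.23], 'orientation': [-3.068, -0.664, 0.001], 'contact_force': [-0.259, -0.15, 0.0], 'torque': [-0.02, -0.024, -0.094], 'opening': 0.086}
side [[387.0, 0.0, 322.3], [0.0, 387.0, 197.2], [0.0, 0.0, 1.0]] [[0.886, 0.463, 0.015], [0.345, -0.638, -0.688], [-0.309, 0.615, -0.726]] [-0.571, -0.082, 1.085]
top [[367.7, 0.0, 316.8], [0.0, 367.7, 196.6], [0.0, 0.0, 1.0]] [[-0.015, -1.0, 0.018], [-0.985, 0.011, -0.175], [0.174, -0.02, -0.984]] [0.07, 0.602, 0.829]
```

View pics/side0.png

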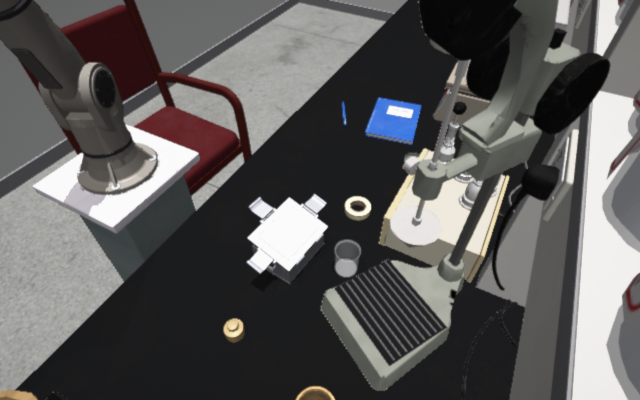

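View pics/top0.png

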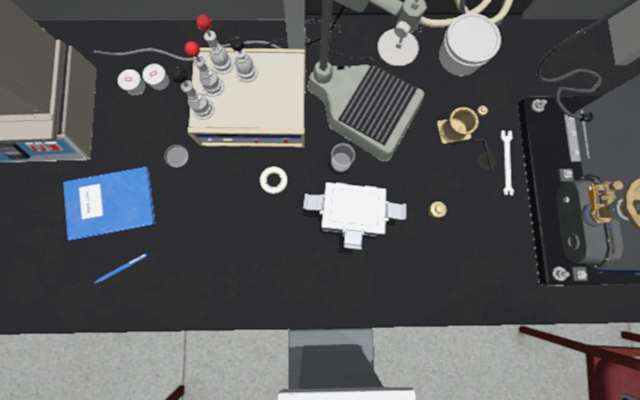

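Side view: white lid around (290,232), clips at (258,208) front, (315,203) left and (260,262) right; tape (357,208), beaker (347,258), weight (233,330). Top view: lid (355,210), front clip (352,240), left (313,203), right (397,212). Next I enlarge both.

```bash
python3 - <<'E'
from h import *
a=cv2.imread("pics/top0.png")[170:260,295:415]; b=cv2.imread("pics/side0.png")[185:290,235:340]
a=cv2.resize(a,None,fx=5,fy=5,interpolation=cv2.INTER_CUBIC)
b=cv2.resize(b,None,fx=5,fy=5,interpolation=cv2.INTER_CUBIC)
def grid(im,x0,y0):
    for x in range(0,im.shape[1],50): cv2.putText(im,str(x0+x//5),(x,10),0,.35,(0,255,255)); cv2.line(im,(x,0),(x,im.shape[0]),(0,90,120),1)
    for y in range(0,im.shape[0],50): cv2.putText(im,str(y0+y//5),(0,y),0,.35,(0,255,255)); cv2.line(im,(0,y),(im.shape[1],y),(0,90,120),1)
grid(a,295,170); grid(b,235,185)
cv2.imwrite("pics/topc.png",a);cv2.imwrite("pics/sidec.png",b)
E
```

```text
(no output)
```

View pics/topc.png

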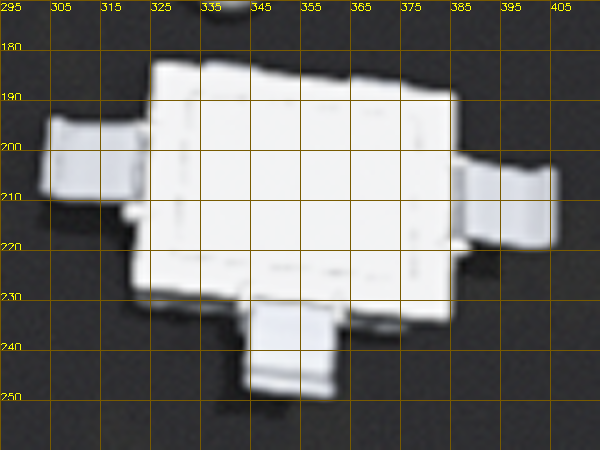

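View pics/sidec.png

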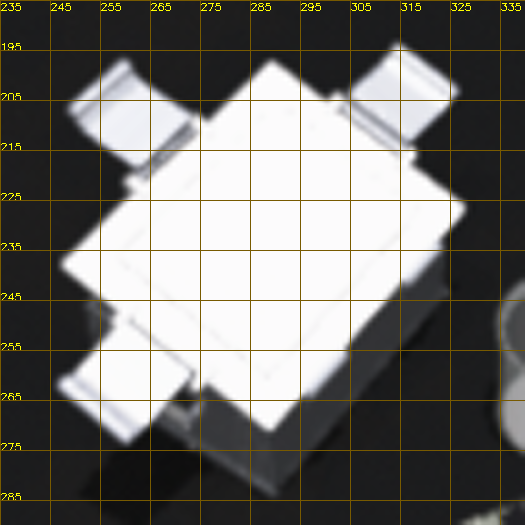

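```bash
cat >> h.py <<'E'
def proj(n,X):
    f=np.load(f"{n}.npz"); c=np.atleast_2d(X)@f["R"].T+f["t"]; p=c@f["camera_matrix"].T; return p[:,:2]/p[:,2:]
def lidpt(P,a):  # lid-frame pt (box coords when shut) -> box coords
    P=np.atleast_2d(P); dx=P[:,0]-56; dz=P[:,2]-62
    return np.c_[56+dx*np.cos(a)+dz*np.sin(a),P[:,1],62-dx*np.sin(a)+dz*np.cos(a)]
def tab(k,q,L=37,H=14):
    o=L*np.cos(q)+H*np.sin(q); z=64.5-L*np.sin(q)+H*np.cos(q)
    return {'f':[-60-o,0,z],'l':[0,75+o,z],'r':[0,-75-o,z]}[k]
def b2w(P,x,y,yaw):
    c,s=np.cos(yaw),np.sin(yaw); P=np.atleast_2d(P)/1000
    return P@np.array([[c,s,0],[-s,c,0],[0,0,1]])+[x,y,0]
E
python3 - <<'E'
from h import *
from scipy.optimize import least_squares
C=[[56,71,68],[56,-71,68],[-56,71,68],[-56,-71,68]]
ob={'top':np.array([[325.4,182.6],[386.4,188.4],[321.5,228],[385.2,234.2],[353,248],[304,201.4],[405.5,211.4]])-[.4,.4],
'side':np.array([[328,226.6],[289,271],[289,197],[247,237.6],[254,201.6],[320.5,198.4],[253.5,266]])-[.4,.4]}
def pts(p): return b2w(lidpt(C+[tab('f',p[4]),tab('l',p[5]),tab('r',p[6])],p[3]),*p[:3])
def res(p): return np.r_[[ (proj(n,pts(p))-ob[n]) for n in ob]].ravel()
s=least_squares(res,[.55,-.08,0,.4,.2,.2,.2],loss='soft_l1'); print(s.x.round(3)); print(res(s.x).reshape(2,7,2).round(1).tolist())
np.save("fit.npy",s.x); print(pts(s.x).round(3).tolist())
def tri(u,h):
    f=least_squares(lambda v:np.r_[proj('top',[v[0],v[1],h])[0]-u[0],proj('side',[v[0],v[1],h])[0]-u[1]],[.6,0]); return f.x.round(3),f.fun.round(1)
print(tri([(273.3,179.5),(357.5,208)],.018),tri([(437.5,209),(233,328)],.03),tri([(342,156),(347,258)],.035))
E
```

```text
[ 0.568 -0.022 -0.119  0.275  0.107  0.135  0.063]
[[[0.5, 0.3], [-1.0, 0.9], [0.1, -1.1], [-0.5, -0.6], [-0.5, -0.7], [1.5, -0.1], [-1.5, -0.1]], [[-0.4, -0.3], [-0.6, -0.2], [-0.3, -0.3], [-0.4, -0.4], [0.2, 1.3], [-1.3, 0.4], [0.5, 0.4]]]
[[0.634, 0.041, 0.068], [0.617, -0.1, 0.068], [0.527, 0.054, 0.098], [0.51, -0.087, 0.098], [0.479, -0.012, 0.116], [0.587, 0.09, 0.088], [0.56, -0.135, 0.091]]
(array([0.655, 0.168]), array([ 0.6, -0.6, -0.2, -1. ])) (array([ 0.575, -0.238]), array([ 1.1, -1. , -0.2, -1.2])) (array([0.704, 0.001]), array([-1.5,  1.4,  0.4,  2. ]))
```

apply_moves:
  targets:
    - [[0.632,0.962,0],[0,0,-0.26]]
    - [[0.632,0.962,0],[0,0,-0.26]]
    - [[0.632,0.962,0],[0,0,-0.26]]
    - [[0.632,0.962,0],[0,0,-0.26]]
    - [[0.632,0.962,0],[0,0,-0.26]]
    - [[0.632,0.962,0],[0,0,-0.26]]
    - [[0.632,0.962,0],[0,0,-0.26]]
    - [[0.632,0.962,0],[0,0,-0.26]]
    - [[0.632,0.962,0],[0,0,-0.26]]
    - [[0.632,0.962,0],[0,0,-0.26]]
    - [[0.632,0.962,0],[0,0,-0.26]]
    - [[0.632,0.962,0],[0,0,-0.26]]
    - [[0.632,0.962,0],[0,0,-0.26]]
    - [[0.632,0.962,0],[0,0,-0.26]]
    - [[0.632,0.962,0],[0,0,-0.26]]
    - [[0.632,0.962,0],[0,0,-0.26]]
    - [[0.632,0.962,0],[0,0,-0.26]]
    - [[0.632,0.962,0],[0,0,-0.26]]
    - [[0.632,0.962,0],[0,0,-0.26]]
    - [[0.632,0.962,0],[0,0,-0.26]]
  jaw: 0

```text
time: 2.6
tcp_pos: [0.5432, -0.0192, 0.2307]
orientation: [3.136, -0.188, -0.002]
contact_force: [-0.2, -0.5, 0.1]
opening: 0.0001
```

apply_moves:
  targets:
    - [[0,0,-1],[0,0,0]]
    - [[0,0,-1],[0,0,0]]
    - [[0,0,-1],[0,0,0]]
    - [[0,0,-1],[0,0,0]]
    - [[0,0,-0.6],[0,0,0]]
    - [[0,0,-0.2],[0,0,0]]
    - [[0,0,-0.2],[0,0,0]]
    - [[0,0,-0.2],[0,0,0]]
    - [[0,0,-0.2],[0,0,0]]

```text
time: 3.72
tcp_pos: [0.5436, -0.0199, 0.0965]
orientation: [3.136, -0.186, 0.002]
contact_force: [0.0, 0.6, 0.5]
opening: 0.0007
```

```bash
python3 -c "
from h import *
s=read_state();print(s['tcp_pos'],s['contact_force'])"
```

```text
[ 0.54362903 -0.01988445  0.0965403 ] [0.04957432 0.6475302  0.45009767]
```

apply_moves:
  targets:
    - [[0,0,-0.12],[0,0,0]]
    - [[0,0,-0.12],[0,0,0]]
    - [[0,0,-0.12],[0,0,0]]

```text
time: 4.1
tcp_pos: [0.5432, -0.0198, 0.0875]
orientation: [3.136, -0.186, 0.0]
contact_force: [-1.0, 0.1, 2.0]
opening: -0.0002
```

apply_moves:
  targets:
    - [[0,0,-0.12],[0,0,0]]
    - [[0,0,-0.12],[0,0,0]]
    - [[0,0,-0.1],[0,0,0]]

```text
time: 4.47
tcp_pos: [0.5431, -0.0198, 0.0786]
orientation: [-3.136, 0.186, 0.0]
contact_force: [-0.2, -0.6, 2.4]
opening: -0.0
```

apply_moves:
  targets:
    - [[0,0,-0.12],[0,0,0]]
    - [[0,0,-0.12],[0,0,0]]
    - [[0,0,-0.04],[0,0,0]]

```text
time: 4.85
tcp_pos: [0.543, -0.0198, 0.0715]
orientation: [-3.136, 0.186, 0.001]
contact_force: [-1.4, 0.2, 2.7]
opening: -0.0002
```

apply_moves:
  targets:
    - [[0,0,-0.03],[0,0,0]]
    - [[0,0,-0.03],[0,0,0]]

```text
time: 5.1
tcp_pos: [0.5432, -0.0199, 0.0703]
orientation: [3.136, -0.186, 0.0]
contact_force: [-0.1, 0.4, 1.7]
opening: 0.0006
```

apply_moves:
  targets:
    - [[0,0,-0.03],[0,0,0]]
    - [[0,0,0],[0,0,0]]

```text
time: 5.35
tcp_pos: [0.5433, -0.0199, 0.0695]
orientation: [3.136, -0.186, 0.0]
contact_force: [-0.3, 0.6, -0.2]
opening: -0.0002
```

apply_moves:
  targets:
    - [[0,0,-0.03],[0,0,0]]
    - [[0,0,0],[0,0,0]]

```text
time: 5.6
tcp_pos: [0.5434, -0.0199, 0.0688]
orientation: [3.136, -0.186, 0.0]
contact_force: [-1.0, 0.2, 0.1]
opening: 0.0001
```

apply_moves:
  targets:
    - [[0,0,-0.02],[0,0,0]]
    - [[0,0,0],[0,0,0]]

```text
time: 5.85
tcp_pos: [0.5433, -0.0199, 0.0683]
orientation: [3.136, -0.186, 0.0]
contact_force: [-1.1, -0.0, 1.9]
opening: 0.0001
```

apply_moves:
  targets:
    - [[0,0,-0.012],[0,0,0]]
    - [[0,0,0],[0,0,0]]

```text
time: 6.1
tcp_pos: [0.5433, -0.0199, 0.068]
orientation: [3.136, -0.186, 0.0]
contact_force: [-0.3, -1.0, 2.1]
opening: -0.0001
```

apply_moves:
  targets:
    - [[0,0,-0.016],[0,0,0]]
    - [[0,0,0],[0,0,0]]

```text
time: 6.35
tcp_pos: [0.5433, -0.0199, 0.0676]
orientation: [3.136, -0.186, 0.0]
contact_force: [-1.1, -0.1, 1.1]
opening: -0.0
```

apply_moves:
  targets:
    - [[0,0,-0.012],[0,0,0]]
    - [[0,0,0],[0,0,0]]

```text
time: 6.6
tcp_pos: [0.5432, -0.0199, 0.0673]
orientation: [3.136, -0.186, 0.0]
contact_force: [-0.4, 0.5, 1.1]
opening: 0.0001
```

apply_moves:
  targets:
    - [[0,0,-0.016],[0,0,0]]
    - [[0,0,0],[0,0,0]]

```text
time: 6.85
tcp_pos: [0.5432, -0.0199, 0.0669]
orientation: [3.136, -0.186, 0.0]
contact_force: [-0.0, -1.3, 1.0]
opening: 0.0
```

apply_moves:
  targets:
    - [[0,0,-0.012],[0,0,0]]
    - [[0,0,0],[0,0,0]]

```text
time: 7.1
tcp_pos: [0.5432, -0.0199, 0.0666]
orientation: [3.136, -0.186, -0.0]
contact_force: [0.2, -0.0, 2.1]
opening: -0.0003
```

apply_moves:
  targets:
    - [[0,0,-0.012],[0,0,0]]
    - [[0,0,0],[0,0,0]]

```text
time: 7.35
tcp_pos: [0.5432, -0.0199, 0.0663]
orientation: [3.136, -0.186, -0.0]
contact_force: [0.2, -0.5, 1.8]
opening: 0.0001
```

apply_moves:
  targets:
    - [[0,0,-0.016],[0,0,0]]
    - [[0,0,0],[0,0,0]]

```text
time: 7.6
tcp_pos: [0.5432, -0.0199, 0.0661]
orientation: [3.136, -0.186, -0.0]
contact_force: [-0.8, -0.0, 4.3]
opening: -0.0001
```

apply_moves:
  targets:
    - [[0,0,-0.016],[0,0,0]]
    - [[0,0,0],[0,0,0]]

```text
time: 7.85
tcp_pos: [0.5432, -0.0199, 0.066]
orientation: [3.136, -0.186, 0.0]
contact_force: [-1.8, 0.2, 5.2]
opening: 0.0
```

apply_moves:
  targets:
    - [[0,0,-0.016],[0,0,0]]
    - [[0,0,0],[0,0,0]]

```text
time: 8.1
tcp_pos: [0.5432, -0.0199, 0.0659]
orientation: [3.136, -0.186, 0.0]
contact_force: [-2.7, 0.0, 7.1]
opening: 0.0002
```

apply_moves:
  targets:
    - [[0,0,1],[0,0,0]]
    - [[0,0,1],[0,0,0]]
    - [[-0.94,0.124,0],[0,0,0]]
    - [[-0.94,0.124,0],[0,0,0]]
    - [[-0.94,0.124,0],[0,0,0]]
    - [[0,0,-0.72],[0,0,0]]
    - [[0,0,-0.72],[0,0,0]]
    - [[0,0,-0.15],[0,0,0]]
    - [[0,0,-0.15],[0,0,0]]
    - [[0,0,-0.15],[0,0,0]]
    - [[0,0,-0.15],[0,0,0]]

```text
time: 9.48
tcp_pos: [0.4731, -0.0105, 0.0642]
orientation: [-3.136, 0.186, -0.001]
contact_force: [-0.3, -0.1, 0.7]
opening: 0.0001
```

apply_moves:
  targets:
    - [[0,0,-0.15],[0,0,0]]
    - [[0,0,-0.15],[0,0,0]]
    - [[0,0,-0.15],[0,0,0]]
    - [[0,0,-0.15],[0,0,0]]
    - [[0,0,-0.15],[0,0,0]]
    - [[0,0,-0.15],[0,0,0]]

```text
time: 10.22
tcp_pos: [0.4731, -0.0106, 0.0415]
orientation: [-3.136, 0.186, -0.001]
contact_force: [-0.2, 0.2, 1.2]
opening: 0.0002
```

```bash
python3 - <<'E'
from h import *
a=grab_frame("top")["pixels"][150:290,280:440]; b=grab_frame("side")["pixels"][170:290,215:345]
a=cv2.resize(a,None,fx=3,fy=3,interpolation=3)[:360]; b=cv2.resize(b,None,fx=3,fy=3,interpolation=3)
cv2.imwrite("pics/c1.png",np.hstack([a[:360,:400],b[:360]]))
E
```

```text
(no output)
```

View pics/c1.png

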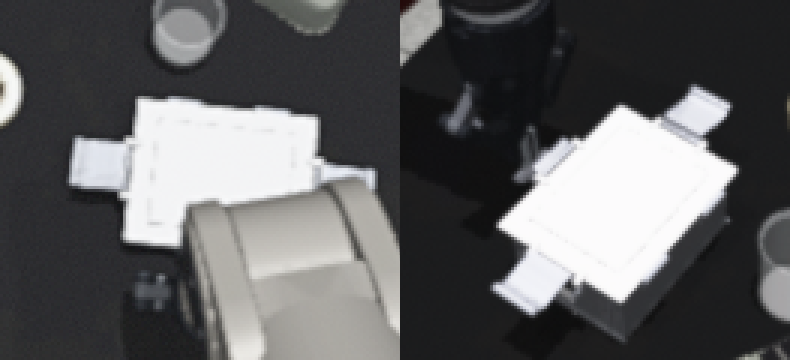

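apply_moves:
  targets:
    - [[0,0,0.4],[0,0,0]]
    - [[-0.715,0.085,0],[0,0,0]]
    - [[0,0,-0.5],[0,0,0]]
    - [[0,0,-0.6],[0,0,0]]
    - [[0.2,-0.024,-0.08],[0,0,0]]
    - [[0.2,-0.024,-0.08],[0,0,0]]
    - [[0,0,0],[0,0,0]]

```text
time: 11.2
tcp_pos: [0.4657, -0.0097, 0.02]
orientation: [-3.136, 0.187, -0.001]
contact_force: [-0.3, 0.2, 0.8]
opening: -0.0004
```

```bash
python3 - <<'E'
from h import *
from scipy.optimize import least_squares
C=[[56,71,68],[56,-71,68],[-56,71,68],[-56,-71,68]]
T=np.array([[325.7,182.3],[386.3,188.3],[321,231]])-.3; S=np.array([[327.7,226.7],[288.3,271.7],[289,205],[247.7,245.7]])-.3
def res(p):
    P=b2w(C,*p[:3])-[0,0,p[3]]; return np.r_[(proj('top',P)[:3]-T).ravel(),(proj('side',P)-S).ravel()]
for x0 in (1,):
    s=least_squares(res,[.568,-.022,-.119,0],loss='soft_l1',x_scale=[.01,.01,.1,.01]);print(s.x.round(4),res(s.x).round(1))
E
```

```text
[ 0.5708 -0.0232 -0.1199  0.0009] [ 0.3  0.  -0.8  0.4  0.1 -1.7  0.1  0.   0.4 -0.3 -0.8  0.4 -0.5 -0.1]
```

apply_moves:
  targets:
    - [[0.16,-0.019,-0.06],[0,0,0]]
    - [[0.16,-0.019,-0.06],[0,0,0]]
    - [[0,0,0],[0,0,0]]

```text
time: 11.58
tcp_pos: [0.4726, -0.0107, 0.0168]
orientation: [3.136, -0.186, -0.001]
contact_force: [-1.8, -0.3, -1.2]
opening: -0.0002
```

apply_moves:
  targets:
    - [[0.08,-0.01,-0.03],[0,0,0]]
    - [[0.06,-0.007,-0.024],[0,0,0]]

```text
time: 11.82
tcp_pos: [0.4733, -0.0108, 0.0155]
orientation: [3.135, -0.186, -0.01]
contact_force: [-8.7, 1.6, 5.3]
opening: -0.0
```

apply_moves:
  targets:
    - [[0.04,-0.005,-0.016],[0,0,0]]
    - [[0,0,0],[0,0,0]]

```text
time: 12.08
tcp_pos: [0.4736, -0.0108, 0.015]
orientation: [3.135, -0.186, -0.012]
contact_force: [-8.8, 0.6, 4.2]
opening: 0.0
```

apply_moves:
  targets:
    - [[0.03,-0.004,-0.012],[0,0,0]]
    - [[0,0,0],[0,0,0]]

```text
time: 12.32
tcp_pos: [0.4736, -0.0109, 0.0146]
orientation: [3.135, -0.186, -0.014]
contact_force: [-8.8, 2.1, 6.5]
opening: 0.0001
```

apply_moves:
  targets:
    - [[0.02,-0.003,-0.008],[0,0,0]]
    - [[0,0,0],[0,0,0]]

```text
time: 12.58
tcp_pos: [0.4737, -0.0109, 0.0143]
orientation: [3.135, -0.186, -0.015]
contact_force: [-10.5, 1.8, 6.9]
opening: -0.0002
```

```bash
python3 - <<'E'
from h import *
w=grab_frame("wrist")["pixels"]; b=grab_frame("side")["pixels"][190:250,230:300]
b=cv2.resize(b,None,fx=5.7,fy=5.7,interpolation=3)
w=cv2.resize(w[100:400,220:580],None,fx=1.1,fy=1.1)
H=max(w.shape[0],b.shape[0]); o=np.zeros((H,w.shape[1]+b.shape[1],3),np.uint8); o[:w.shape[0],:w.shape[1]]=w; o[:b.shape[0],w.shape[1]:]=b
cv2.imwrite("pics/c2.png",o[:600,:800])
E
```

```text
(no output)
```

View pics/c2.png

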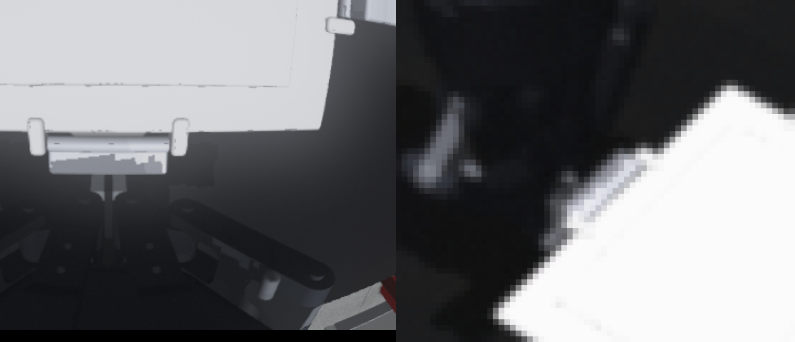

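```bash
cat >> h.py <<'E'
def fish(f,X):
    c=np.atleast_2d(X)@f["R"].T+f["t"]; K=f["camera_matrix"]; rr=np.hypot(c[:,0],c[:,1]); th=np.arctan2(rr,c[:,2])
    return np.c_[K[0,2]+K[0,0]*th*c[:,0]/rr,K[1,2]+K[1,1]*th*c[:,1]/rr]
E
python3 - <<'E'
from h import *
f=grab_frame("wrist"); B=(.570,-.023,-.12)
print("lid front edge, corner", fish(f,b2w([[-56,0,68],[-56,-71,68]],*B)).round(1).tolist(),"pivot",fish(f,b2w([[-60,0,64.5]],*B)).round(1))
for q in (1.2,1.3,1.4,1.5,1.6,1.7,1.8):
    t=np.array(tab('f',q)); print(q,fish(f,b2w([t+[-3,18,0],t+[-3,-18,0],t+[0,0,-3]],*B)).round(1).tolist())
E
```

```text
lid front edge, corner [[321.5, 221.2], [518.8, 217.7]] pivot [[321.3 228.4]]
1.2 [[280.1, 260.6], [360.1, 260.7], [320.1, 252.0]]
1.3 [[280.4, 252.0], [359.8, 252.1], [320.1, 243.5]]
1.4 [[280.5, 243.4], [359.7, 243.5], [320.1, 234.9]]
1.5 [[280.6, 234.7], [359.6, 234.8], [320.1, 226.3]]
1.6 [[280.6, 226.1], [359.6, 226.2], [320.2, 217.7]]
1.7 [[280.5, 217.5], [359.8, 217.6], [320.2, 209.1]]
1.8 [[280.4, 208.9], [360.0, 209.0], [320.2, 200.6]]
```

```bash
python3 - <<'E'
from h import *
w=grab_frame("wrist")["pixels"][195:295,245:395]
w=cv2.resize(w,None,fx=5,fy=5,interpolation=3); w=np.clip(255*(w/255.)**.6,0,255).astype(np.uint8)
cv2.imwrite("pics/c3.png",w)
E
```

```text
(no output)
```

View pics/c3.png

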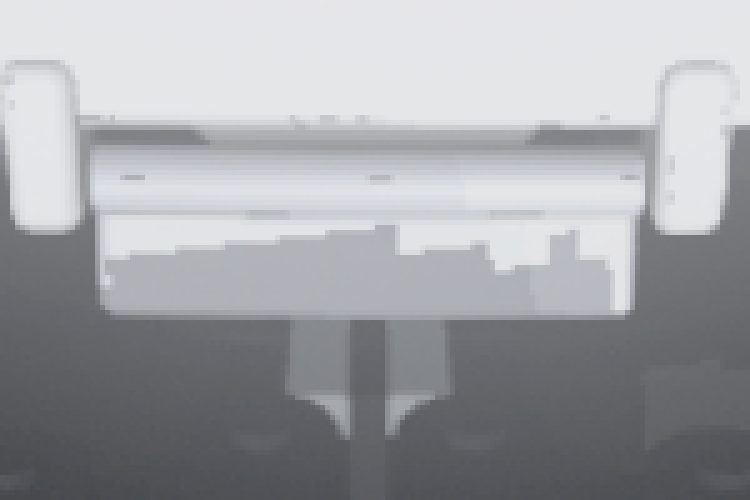

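apply_moves:
  targets:
    - [[-0.2,0.024,0],[0,0,0]]
    - [[-0.8,0.1,0],[0,0,0]]
    - [[-1,0.119,0.3],[0,0,0]]
    - [[-1,0.119,0.3],[0,0,0]]
    - [[0,0,0],[0,0,0]]

```text
time: 13.4
tcp_pos: [0.4043, -0.0023, 0.0308]
orientation: [3.136, -0.186, 0.006]
contact_force: [0.6, 0.2, 0.7]
opening: -0.0001
```

```bash
python3 - <<'E'
from h import *
f=grab_frame("wrist"); w=f["pixels"]; B=(.570,-.023,-.12)
C=-f["R"].T@f["t"]; print("cam",C, read_state()["contact_force"])
print("lid", fish(f,b2w([[-56,0,68],[-56,-71,68],[-56,71,68],[-60,0,64.5]],*B)).round(1).tolist())
for q in (1.2,1.3,1.4,1.5,1.6,1.7,1.8):
    t=np.array(tab('f',q)); print(q,fish(f,b2w([t+[0,18,-3],t+[0,-18,-3]],*B)).round(1).tolist())
c=fish(f,b2w([[-75,0,40]],*B))[0].astype(int); print(c)
w=w[max(0,c[1]-50):c[1]+50,c[0]-75:c[0]+75]; w=cv2.resize(w,None,fx=5,fy=5,interpolation=3); w=np.clip(255*(w/255.)**.6,0,255).astype(np.uint8)
cv2.imwrite("pics/c4.png",w); print("crop origin",c-[75,50])
E
```

```text
cam [ 0.48022197 -0.01093888  0.17306849] [ 0.20879431 -0.74985163  0.30866173]
lid [[322.0, 2.3], [508.2, 25.7], [133.4, 23.6], [321.8, 15.7]]
1.2 [[280.7, 92.1], [360.8, 92.4]]
1.3 [[281.3, 85.7], [360.2, 86.0]]
1.4 [[281.9, 78.9], [359.6, 79.3]]
1.5 [[282.3, 71.9], [359.2, 72.2]]
1.6 [[282.6, 64.7], [358.8, 65.0]]
1.7 [[282.9, 57.2], [358.6, 57.6]]
1.8 [[283.1, 49.7], [358.4, 50.0]]
[321  64]
crop origin [246  14]
```

View pics/c4.png

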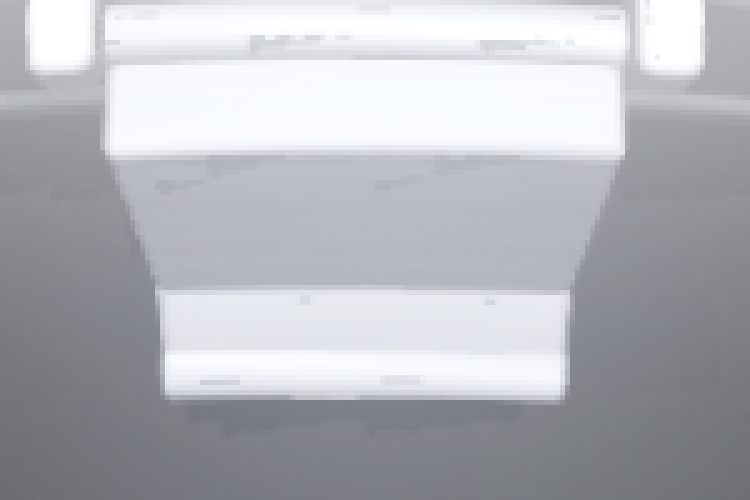

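The wrist view shows the clip's tab rod at about rows 84–94, so q ≈ 1.3 and it has not snapped yet. I'll retry with the fingertip higher, in case the upper finger fouls something, and read the moment during contact.

apply_moves:
  targets:
    - [[1,-0.119,0],[0,0,0]]
    - [[1,-0.119,-0.1],[0,0,0]]
    - [[0.52,-0.062,-0.1],[0,0,0]]
    - [[0.1,-0.012,-0.03],[0,0,0]]
    - [[0.1,-0.012,-0.03],[0,0,0]]
    - [[0,0,0],[0,0,0]]

```text
time: 14.2
tcp_pos: [0.471, -0.0103, 0.0232]
orientation: [3.136, -0.186, -0.001]
contact_force: [-0.3, -0.4, 0.8]
opening: 0.0001
```

```bash
python3 -c "
from h import *
s=read_state();print(s['tcp_pos'],s['contact_force'],s['torque'],s['tau'])"
```

```text
[ 0.4709984  -0.01030838  0.02322662] [-0.2730762  -0.35579434  0.83282497] [-0.02592334 -0.02579963 -0.02992855] [ 9.65518586e-03 -3.47169936e+01 -2.56857991e+00 -1.67171144e+01
  1.74547161e-02 -2.21832463e-02 -3.67890325e-04]
```

apply_moves:
  targets:
    - [[0.08,-0.01,-0.03],[0,0,0]]
    - [[0,0,0],[0,0,0]]

```text
time: 14.45
tcp_pos: [0.473, -0.0106, 0.0225]
orientation: [3.136, -0.186, -0.002]
contact_force: [-0.8, -0.0, 0.9]
opening: -0.0002
```

```bash
python3 -c "
from h import *
s=read_state();print(s['tcp_pos'],s['contact_force'],s['torque'],s['tau'])"
```

```text
[ 0.47295311 -0.01058563  0.02251491] [-0.82070905 -0.01064274  0.8734128 ] [0.0162527  0.16626405 0.02677125] [ 5.00047195e-02 -3.51354110e+01 -2.55553812e+00 -1.71383142e+01
  8.11620592e-02 -3.10519841e-01  7.02571233e-04]
```

apply_moves:
  targets:
    - [[0.04,-0.005,-0.016],[0,0,0]]
    - [[0,0,0],[0,0,0]]

```text
time: 14.7
tcp_pos: [0.4732, -0.0107, 0.0219]
orientation: [3.136, -0.186, -0.004]
contact_force: [-3.6, 1.0, 1.9]
opening: -0.0003
```

apply_moves:
  targets:
    - [[0.04,-0.005,-0.016],[0,0,0]]
    - [[0,0,0],[0,0,0]]

```text
time: 14.95
tcp_pos: [0.4734, -0.0107, 0.0213]
orientation: [3.136, -0.186, -0.007]
contact_force: [-4.8, 1.1, 3.3]
opening: 0.0001
```

```bash
python3 -c "
from h import *
s=read_state();print(s['tcp_pos'],s['contact_force'],s['torque'],s['tau'])"
```

```text
[ 0.47342846 -0.010735    0.02134094] [-4.81880452  1.123821    3.31369557] [0.14228581 1.13204192 0.01172465] [ 2.74301805e-01 -3.47219539e+01 -2.19759062e+00 -1.90970314e+01
  4.16580560e-01 -1.85096651e+00  1.66501977e-03]
```

```bash
python3 - <<'E'
from h import *
f=grab_frame("wrist"); B=(.570,-.023,-.12)
C=np.array([0.48022197,-0.01093888,0.17306849]); f["t"]=-f["R"]@C
print(f["R"].round(3).tolist(),f["camera_matrix"].round(1).tolist())
obs="barrel top 15 centre 20 bot 25; web edge 45.6; plate/flare 72; rod 84-94"
print(obs)
for dx in (0,-.003):
  for dz in (0,-.002):
    for q in (1.2,1.3,1.4,1.5,1.6,1.7):
      P=[tab('f',q,0,0),tab('f',q,0,9.5),tab('f',q,30,9.5),tab('f',q,37,14)]
      print(dx,dz,q,fish(f,b2w(P,*B)+[dx,0,dz])[:,1].round(1))
E
```

```text
[[-0.118, -0.993, 0.001], [-0.945, 0.112, 0.306], [-0.304, 0.035, -0.952]] [[309.7, 0.0, 318.1], [0.0, 309.7, 194.5], [0.0, 0.0, 1.0]]
barrel top 15 centre 20 bot 25; web edge 45.6; plate/flare 72; rod 84-94
0 0 1.2 [13.3 35.2 73.1 89. ]
0 0 1.3 [13.3 36.5 67.6 82.4]
0 0 1.4 [13.3 37.6 61.9 75.5]
0 0 1.5 [13.3 38.5 55.9 68.4]
0 0 1.6 [13.3 39.  49.7 61. ]
0 0 1.7 [13.3 39.3 43.3 53.4]
0 -0.002 1.2 [14.7 36.3 73.4 89.2]
0 -0.002 1.3 [14.7 37.6 68.1 82.7]
0 -0.002 1.4 [14.7 38.7 62.4 75.8]
0 -0.002 1.5 [14.7 39.5 56.5 68.8]
0 -0.002 1.6 [14.7 40.1 50.4 61.5]
0 -0.002 1.7 [14.7 40.3 44.1 54. ]
-0.003 0 1.2 [21.2 43.6 80.  95.7]
-0.003 0 1.3 [21.2 44.9 74.4 89. ]
-0.003 0 1.4 [21.2 46.  68.6 82. ]
-0.003 0 1.5 [21.2 46.7 62.5 74.7]
-0.003 0 1.6 [21.2 47.2 56.2 67.2]
-0.003 0 1.7 [21.2 47.5 49.8 59.6]
-0.003 -0.002 1.2 [22.5 44.6 80.2 95.7]
-0.003 -0.002 1.3 [22.5 45.9 74.8 89.1]
-0.003 -0.002 1.4 [22.5 46.9 69.  82.2]
-0.003 -0.002 1.5 [22.5 47.7 63.  75. ]
-0.003 -0.002 1.6 [22.5 48.1 56.8 67.6]
-0.003 -0.002 1.7 [22.5 48.4 50.4 60.1]
```

apply_moves:
  targets:
    - [[0.08,-0.01,-0.032],[0,0,0]]
    - [[0,0,0],[0,0,0]]

```text
time: 15.25
tcp_pos: [0.4736, -0.0108, 0.0201]
orientation: [3.136, -0.186, -0.013]
contact_force: [-8.2, 1.5, 5.5]
opening: -0.0
```

apply_moves:
  targets:
    - [[0.06,-0.007,-0.016],[0,0,0]]
    - [[0,0,0],[0,0,0]]

```text
time: 15.5
tcp_pos: [0.474, -0.0109, 0.0192]
orientation: [3.135, -0.186, -0.016]
contact_force: [-9.1, 1.5, 2.3]
opening: -0.0
```

apply_moves:
  targets:
    - [[0.03,-0.004,-0.008],[0,0,0]]
    - [[0,0,0],[0,0,0]]

```text
time: 15.75
tcp_pos: [0.4743, -0.0109, 0.019]
orientation: [3.135, -0.185, -0.018]
contact_force: [-9.4, 2.1, 5.1]
opening: -0.0001
```

apply_moves:
  targets:
    - [[0.03,-0.004,-0.01],[0,0,0]]
    - [[0,0,0],[0,0,0]]

```text
time: 16.0
tcp_pos: [0.4749, -0.011, 0.0186]
orientation: [3.135, -0.185, -0.018]
contact_force: [-9.7, 0.7, 2.4]
opening: -0.0001
```

apply_moves:
  targets:
    - [[0.03,-0.004,-0.01],[0,0,0]]
    - [[0,0,0],[0,0,0]]

```text
time: 16.25
tcp_pos: [0.4751, -0.011, 0.0183]
orientation: [3.135, -0.185, -0.02]
contact_force: [-10.4, 1.2, 5.2]
opening: -0.0001
```

apply_moves:
  targets:
    - [[0.03,-0.004,-0.01],[0,0,0]]
    - [[0,0,0],[0,0,0]]

```text
time: 16.5
tcp_pos: [0.4758, -0.0111, 0.0178]
orientation: [3.135, -0.185, -0.02]
contact_force: [-10.1, 1.0, 2.9]
opening: 0.0
```

apply_moves:
  targets:
    - [[0.03,-0.004,-0.012],[0,0,0]]
    - [[0,0,0],[0,0,0]]

```text
time: 16.75
tcp_pos: [0.4766, -0.0112, 0.0173]
orientation: [3.136, -0.185, -0.02]
contact_force: [-10.2, 1.1, 1.9]
opening: 0.0002
```

apply_moves:
  targets:
    - [[0.03,-0.004,-0.012],[0,0,0]]
    - [[0,0,0],[0,0,0]]

```text
time: 17.0
tcp_pos: [0.4775, -0.0113, 0.0168]
orientation: [3.136, -0.185, -0.019]
contact_force: [-7.3, 1.7, 0.5]
opening: -0.0003
```

apply_moves:
  targets:
    - [[0.02,-0.003,-0.008],[0,0,0]]
    - [[0,0,0],[0,0,0]]

```text
time: 17.25
tcp_pos: [0.4783, -0.0114, 0.0164]
orientation: [3.136, -0.185, -0.019]
contact_force: [-7.5, 1.1, -2.8]
opening: 0.0002
```

apply_moves:
  targets:
    - [[0.02,-0.003,-0.01],[0,0,0]]
    - [[0,0,0],[0,0,0]]

```text
time: 17.5
tcp_pos: [0.479, -0.0115, 0.0161]
orientation: [3.136, -0.186, -0.018]
contact_force: [-6.4, 1.1, -3.6]
opening: -0.0001
```

apply_moves:
  targets:
    - [[0.02,-0.003,-0.01],[0,0,0]]
    - [[0,0,0],[0,0,0]]

```text
time: 17.75
tcp_pos: [0.4798, -0.0117, 0.0159]
orientation: [3.136, -0.186, -0.017]
contact_force: [-5.9, 2.3, -4.8]
opening: -0.0001
```

apply_moves:
  targets:
    - [[0.02,-0.003,-0.01],[0,0,0]]
    - [[0,0,0],[0,0,0]]

```text
time: 18.0
tcp_pos: [0.4833, -0.0122, 0.0169]
orientation: [3.136, -0.186, -0.008]
contact_force: [-5.3, 1.5, -3.8]
opening: 0.0003
```

apply_moves:
  targets:
    - [[0.04,-0.005,-0.02],[0,0,0]]
    - [[0,0,0],[0,0,0]]

```text
time: 18.25
tcp_pos: [0.4839, -0.0123, 0.0166]
orientation: [3.136, -0.186, -0.009]
contact_force: [-6.2, 1.3, -1.6]
opening: 0.0002
```

apply_moves:
  targets:
    - [[-0.4,0.048,0],[0,0,0]]
    - [[-0.8,0.1,0],[0,0,0]]
    - [[-1,0.119,0.3],[0,0,0]]
    - [[-1,0.119,0.3],[0,0,0]]
    - [[0,0,0],[0,0,0]]

```text
time: 18.88
tcp_pos: [0.4077, -0.0027, 0.0339]
orientation: [3.136, -0.185, 0.008]
contact_force: [-0.1, -0.2, 0.4]
opening: -0.0001
```

```bash
cat >> h.py <<'E'
def look(name,k,B):
    f=grab_frame("wrist"); print(read_state()["tcp_pos"].round(4))
    pr={q:fish(f,b2w(tab(k,q),*B))[0].round(0).tolist() for q in (1.0,1.3,1.5,1.6,1.7,1.8)}; print(pr)
    c=np.array(pr[1.6]).astype(int); o=np.maximum(c-[75,50],0); w=f["pixels"][o[1]:o[1]+100,o[0]:o[0]+150]
    w=cv2.resize(w,None,fx=5,fy=5,interpolation=3); cv2.imwrite(f"pics/{name}.png",np.clip(255*(w/255.)**.6,0,255).astype(np.uint8)); print("origin",o)
    return f
E
python3 - <<'E'
from h import *
f=look("c5",'f',(.567,-.023,-.12)); print(cv2.cvtColor(f["pixels"],cv2.COLOR_BGR2GRAY)[5:110,318:324].mean(1).astype(int).tolist())
E
```

```text
[ 0.409  -0.0028  0.0339]
{1.0: [322.0, 118.0], 1.3: [322.0, 99.0], 1.5: [322.0, 85.0], 1.6: [322.0, 78.0], 1.7: [322.0, 70.0], 1.8: [322.0, 62.0]}
origin [247  28]
[212, 212, 212, 212, 212, 212, 212, 212, 212, 212, 212, 212, 209, 205, 193, 161, 124, 106, 92, 87, 138, 178, 189, 199, 208, 212, 211, 204, 193, 179, 164, 146, 134, 193, 212, 212, 212, 212, 212, 212, 212, 212, 212, 212, 212, 212, 212, 212, 212, 212, 192, 147, 99, 91, 89, 89, 89, 97, 115, 117, 115, 114, 114, 112, 112, 115, 161, 186, 188, 189, 185, 171, 154, 125, 68, 57, 56, 55, 55, 54, 54, 57, 58, 57, 57, 57, 56, 55, 55, 54, 54, 53, 53, 52, 51, 51, 50, 50, 50, 49, 49, 48, 48, 47, 47]
```

```bash
python3 - <<'E'
from h import *
s=read_state();print(s['joint_positions'].round(2),s['time'])
B=(.567,-.023,-.12)
for k,sg in(('l',1),('r',-1)):
    for o in (34,48,37,30): print(k,o,b2w([[0,sg*(75+o),0]],*B).round(4))
E
```

```text
[ 0.25  0.28 -0.33  2.12  0.14  0.75 -1.86] 18.925
l 34 [[0.58   0.0852 0.    ]]
l 48 [[0.5817 0.0991 0.    ]]
l 37 [[0.5804 0.0882 0.    ]]
l 30 [[0.5796 0.0812 0.    ]]
r 34 [[ 0.554  -0.1312  0.    ]]
r 48 [[ 0.5523 -0.1451  0.    ]]
r 37 [[ 0.5536 -0.1342  0.    ]]
r 30 [[ 0.5544 -0.1272  0.    ]]
```

apply_moves:
  targets:
    - [[0,0,0.96],[0,0,1]]
    - [[0,0,0.96],[0,0,1]]
    - [[0,0,0.96],[0,0,1]]
    - [[0,0,0.96],[0,0,1]]
    - [[0.623,0.32,0],[0,0,1]]
    - [[0.623,0.32,0],[0,0,1]]
    - [[0.623,0.32,0],[0,0,1]]
    - [[0.623,0.32,0],[0,0,1]]
    - [[0.623,0.32,0],[0,0,1]]
    - [[0.623,0.32,0],[0,0,1]]
    - [[0.623,0.32,0],[0,0,1]]
    - [[0.623,0.32,0],[0,0,1]]
    - [[0.623,0.32,0],[0,0,1]]
    - [[0.623,0.32,0],[0,0,1]]
    - [[0.623,0.32,0],[0,0,1]]
    - [[0,0,0],[0,0,0]]

```text
time: 20.92
tcp_pos: [0.5804, 0.086, 0.1287]
orientation: [2.351, 2.084, 0.006]
contact_force: [0.4, -0.0, -0.1]
opening: -0.0001
```

```bash
python3 - <<'E'
from h import *
from scipy.spatial.transform import Rotation as R
s=read_state();print(s['joint_positions'].round(2),s['tcp_pos'].round(4)); print(R.from_rotvec(s['orientation']).as_matrix().round(3).tolist())
f=grab_frame("wrist"); print("cam",(-f["R"].T@f["t"]).round(3))
E
```

```text
[ 0.24  0.53 -0.61  1.54  0.32  1.16 -0.55] [0.5804 0.086  0.1287]
[[0.12, 0.993, 0.003], [0.993, -0.12, 0.002], [0.003, 0.003, -1.0]]
cam [0.589 0.163 0.271]
```

apply_moves:
  targets:
    - [[0,0,-0.95],[0,0,0]]
    - [[0,0,-0.95],[0,0,0]]
    - [[0,0,-0.15],[0,0,0]]
    - [[0,0,-0.15],[0,0,0]]
    - [[0,0,-0.15],[0,0,0]]
    - [[0,0,-0.15],[0,0,0]]
    - [[0,0,-0.15],[0,0,0]]

```text
time: 21.85
tcp_pos: [0.5784, 0.0855, 0.0626]
orientation: [2.349, 2.085, 0.002]
contact_force: [-0.2, 0.1, 0.1]
opening: -0.0002
```

apply_moves:
  targets:
    - [[0,0,-0.15],[0,0,0]]
    - [[0,0,-0.15],[0,0,0]]
    - [[0,0,-0.15],[0,0,0]]
    - [[0,0,-0.15],[0,0,0]]
    - [[0,0,-0.15],[0,0,0]]

```text
time: 22.48
tcp_pos: [0.5778, 0.0854, 0.0433]
orientation: [-2.349, -2.086, 0.0]
contact_force: [-0.5, 0.2, 0.0]
opening: -0.0002
```

apply_moves:
  targets:
    - [[0,0,0.5],[0,0,0]]
    - [[0.085,0.71,0],[0,0,0]]
    - [[0,0,0],[0,0,0]]

```text
time: 22.85
tcp_pos: [0.5801, 0.1068, 0.0569]
orientation: [-2.344, -2.09, -0.004]
contact_force: [0.2, 0.3, 0.5]
opening: 0.0003
```

```bash
python3 - <<'E'
from h import *
f=grab_frame("wrist"); B=(.567,-.023,-.12)
print({q:fish(f,b2w(tab('l',q),*B))[0].round(0).tolist() for q in (0.1,1.0,1.3,1.5)})
cv2.imwrite("pics/c6.png",np.clip(255*(f["pixels"]/255.)**.6,0,255).astype(np.uint8)); print(read_state()["tcp_pos"])
E
```

```text
{0.1: [323.0, 301.0], 1.0: [322.0, 276.0], 1.3: [322.0, 280.0], 1.5: [322.0, 285.0]}
[0.57994333 0.10515805 0.05650238]
```

View pics/c6.png

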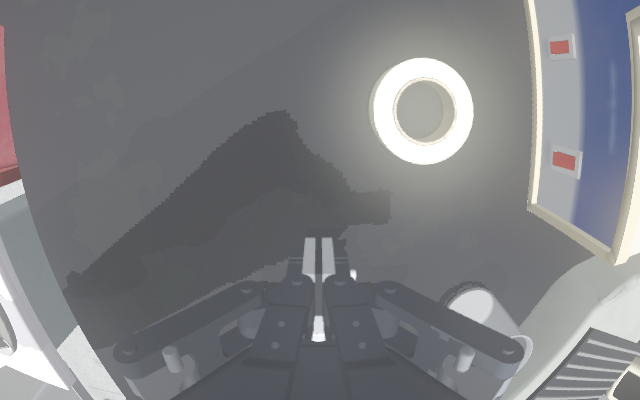

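```bash
python3 - <<'E'
from h import *
a=grab_frame("top")["pixels"][160:260,285:415]; b=grab_frame("side")["pixels"][180:280,240:345]
cv2.imwrite("pics/c7.png",cv2.resize(np.hstack([a,b]),None,fx=3.4,fy=3.4,interpolation=3))
E
```

```text
(no output)
```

View pics/c7.png

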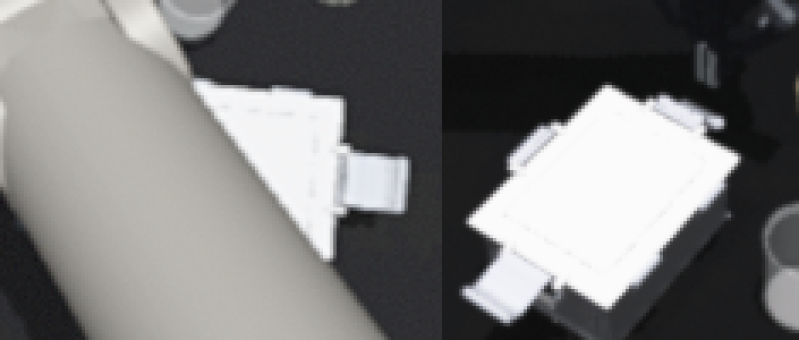

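apply_moves:
  targets:
    - [[0,0,-0.6],[0,0,0]]
    - [[0,0,-0.46],[0,0,0]]
    - [[-0.019,-0.159,-0.064],[0,0,0]]
    - [[-0.019,-0.159,-0.064],[0,0,0]]
    - [[-0.019,-0.159,-0.064],[0,0,0]]
    - [[0,0,0],[0,0,0]]

```text
time: 23.75
tcp_pos: [0.5782, 0.0931, 0.0247]
orientation: [-2.346, -2.086, -0.003]
contact_force: [0.7, 2.9, -0.7]
opening: 0.0
```

apply_moves:
  targets:
    - [[-0.01,-0.08,-0.036],[0,0,0]]
    - [[-0.005,-0.04,-0.018],[0,0,0]]

```text
time: 24.0
tcp_pos: [0.5786, 0.087, 0.0237]
orientation: [2.349, 2.084, -0.0]
contact_force: [-0.9, 2.4, -0.6]
opening: -0.0003
```

apply_moves:
  targets:
    - [[-0.01,-0.08,-0.036],[0,0,0]]
    - [[0,0,0],[0,0,0]]

```text
time: 24.25
tcp_pos: [0.5785, 0.0865, 0.0231]
orientation: [2.349, 2.086, 0.002]
contact_force: [0.0, 2.1, 0.3]
opening: 0.0001
```

apply_moves:
  targets:
    - [[-0.006,-0.05,-0.024],[0,0,0]]
    - [[0,0,0],[0,0,0]]

```text
time: 24.5
tcp_pos: [0.5785, 0.086, 0.0226]
orientation: [2.349, 2.086, 0.004]
contact_force: [0.1, 4.9, 2.5]
opening: 0.0004
```

apply_moves:
  targets:
    - [[-0.006,-0.05,-0.024],[0,0,0]]
    - [[0,0,0],[0,0,0]]

```text
time: 24.75
tcp_pos: [0.5784, 0.0852, 0.022]
orientation: [-2.348, -2.087, -0.005]
contact_force: [0.5, 4.3, 2.9]
opening: -0.0
```

apply_moves:
  targets:
    - [[-0.005,-0.04,-0.02],[0,0,0]]
    - [[0,0,0],[0,0,0]]

```text
time: 25.0
tcp_pos: [0.5783, 0.0844, 0.0214]
orientation: [-2.348, -2.087, -0.005]
contact_force: [1.3, 6.0, 3.0]
opening: 0.0
```

apply_moves:
  targets:
    - [[-0.005,-0.04,-0.02],[0,0,0]]
    - [[0,0,0],[0,0,0]]

```text
time: 25.25
tcp_pos: [0.5782, 0.0834, 0.0209]
orientation: [-2.348, -2.087, -0.005]
contact_force: [0.2, 5.8, 2.2]
opening: -0.0
```

Force is near its plateau (~6 N) and the clip is moving. Continuing in the same steps.

apply_moves:
  targets:
    - [[-0.004,-0.03,-0.016],[0,0,0]]
    - [[0,0,0],[0,0,0]]

```text
time: 25.5
tcp_pos: [0.578, 0.0823, 0.0202]
orientation: [-2.348, -2.087, -0.004]
contact_force: [0.4, 6.1, 2.6]
opening: -0.0001
```

apply_moves:
  targets:
    - [[-0.004,-0.03,-0.016],[0,0,0]]
    - [[0,0,0],[0,0,0]]

```text
time: 25.75
tcp_pos: [0.5773, 0.0793, 0.0191]
orientation: [2.349, 2.085, -0.001]
contact_force: [1.4, 1.8, -0.8]
opening: -0.0001
```

apply_moves:
  targets:
    - [[-0.004,-0.03,-0.016],[0,0,0]]
    - [[0,0,0],[0,0,0]]

```text
time: 26.0
tcp_pos: [0.5768, 0.0779, 0.0187]
orientation: [2.35, 2.084, -0.003]
contact_force: [1.0, 1.2, -0.2]
opening: 0.0001
```

apply_moves:
  targets:
    - [[-0.003,-0.02,-0.012],[0,0,0]]
    - [[0,0,0],[0,0,0]]

```text
time: 26.25
tcp_pos: [0.5768, 0.078, 0.0187]
orientation: [2.349, 2.085, -0.002]
contact_force: [1.0, 0.3, 0.1]
opening: 0.0003
```

apply_moves:
  targets:
    - [[-0.004,-0.03,-0.014],[0,0,0]]
    - [[0,0,0],[0,0,0]]

```text
time: 26.5
tcp_pos: [0.5768, 0.078, 0.0186]
orientation: [2.349, 2.086, -0.001]
contact_force: [0.1, 0.4, 1.1]
opening: -0.0001
```

apply_moves:
  targets:
    - [[-0.004,-0.03,-0.014],[0,0,0]]
    - [[0,0,0],[0,0,0]]

```text
time: 26.75
tcp_pos: [0.5769, 0.0778, 0.0183]
orientation: [-2.349, -2.086, -0.001]
contact_force: [0.4, 2.3, 1.2]
opening: -0.0002
```

apply_moves:
  targets:
    - [[-0.003,-0.025,-0.01],[0,0,0]]
    - [[0,0,0],[0,0,0]]

```text
time: 27.0
tcp_pos: [0.5768, 0.0774, 0.0181]
orientation: [-2.349, -2.086, -0.001]
contact_force: [0.4, 3.1, 1.4]
opening: -0.0
```

apply_moves:
  targets:
    - [[-0.004,-0.03,-0.01],[0,0,0]]
    - [[0,0,0],[0,0,0]]

```text
time: 27.25
tcp_pos: [0.5768, 0.0769, 0.0179]
orientation: [-2.348, -2.086, -0.002]
contact_force: [-0.4, 3.7, 2.0]
opening: -0.0003
```

apply_moves:
  targets:
    - [[-0.004,-0.03,-0.01],[0,0,0]]
    - [[0,0,0],[0,0,0]]

```text
time: 27.5
tcp_pos: [0.5768, 0.0765, 0.0178]
orientation: [-2.348, -2.086, -0.003]
contact_force: [-1.0, 5.4, 3.1]
opening: -0.0001
```

apply_moves:
  targets:
    - [[0.095,0.79,0],[0,0,0]]
    - [[0,0,0.9],[0,0,0]]
    - [[0,0,0.9],[0,0,0]]
    - [[0,0,0.9],[0,0,0]]
    - [[0,0,0.9],[0,0,0]]
    - [[0,0,0.9],[0,0,0]]
    - [[-0.096,-0.9,0],[0,0,0]]
    - [[-0.096,-0.9,0],[0,0,0]]
    - [[-0.096,-0.9,0],[0,0,0]]
    - [[-0.096,-0.9,0],[0,0,0]]
    - [[-0.096,-0.9,0],[0,0,0]]
    - [[-0.096,-0.9,0],[0,0,0]]
    - [[-0.096,-0.9,0],[0,0,0]]
    - [[-0.096,-0.9,0],[0,0,0]]
    - [[-0.096,-0.9,0],[0,0,0]]
    - [[-0.096,-0.9,0],[0,0,0]]
    - [[0,0,0],[0,0,0]]

```text
time: 29.62
tcp_pos: [0.5538, -0.1336, 0.1289]
orientation: [2.355, 2.079, -0.006]
contact_force: [-0.2, 1.2, 1.2]
opening: -0.0001
```

```bash
python3 - <<'E'
from h import *
s=read_state(); print(s['tcp_pos'].round(4))
print("left tab px by q",{q:proj('side',b2w(tab('l',q),.569,-.023,-.12))[0].round(1).tolist() for q in(1.3,1.7)})
a=grab_frame("side")["pixels"][180:280,240:345]; f=grab_frame("wrist")
cv2.imwrite("pics/c8.png",np.hstack([cv2.resize(a,None,fx=3.8,fy=3.8,interpolation=3)[:380],cv2.resize(f["pixels"],None,fx=.64,fy=.95)[:380]]))
E
```

```text
[ 0.5538 -0.1336  0.1289]
left tab px by q {1.3: [313.6, 217.5], 1.7: [310.1, 223.0]}
```

View pics/c8.png

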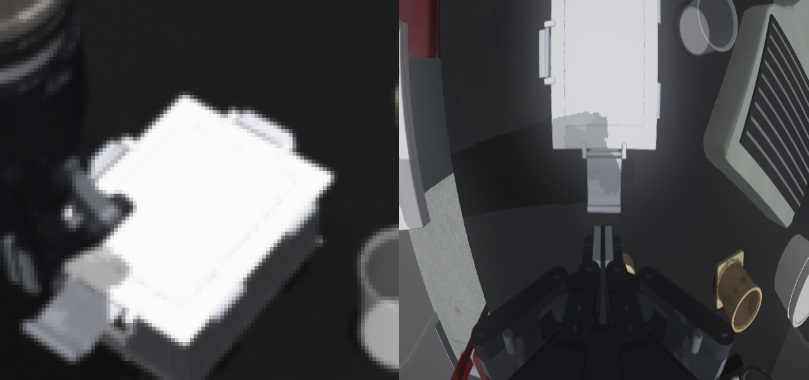

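apply_moves:
  targets:
    - [[0,0,-0.95],[0,0,0]]
    - [[0,0,-0.95],[0,0,0]]
    - [[0,0,-0.15],[0,0,0]]
    - [[0,0,-0.15],[0,0,0]]
    - [[0,0,-0.15],[0,0,0]]
    - [[0,0,-0.15],[0,0,0]]
    - [[0,0,-0.15],[0,0,0]]

```text
time: 30.6
tcp_pos: [0.5555, -0.1302, 0.064]
orientation: [2.349, 2.085, 0.001]
contact_force: [0.4, 0.3, 0.4]
opening: -0.0005
```

apply_moves:
  targets:
    - [[0,0,-0.15],[0,0,0]]
    - [[0,0,-0.15],[0,0,0]]
    - [[0,0,-0.15],[0,0,0]]
    - [[0,0,-0.15],[0,0,0]]
    - [[0,0,-0.15],[0,0,0]]

```text
time: 31.22
tcp_pos: [0.5548, -0.1301, 0.0446]
orientation: [-2.349, -2.086, 0.0]
contact_force: [0.1, 0.1, 0.8]
opening: 0.0001
```

apply_moves:
  targets:
    - [[0,0,0.5],[0,0,0]]
    - [[-0.085,-0.71,0],[0,0,0]]
    - [[0,0,0],[0,0,0]]

```text
time: 31.6
tcp_pos: [0.5525, -0.1514, 0.0576]
orientation: [2.352, 2.079, -0.003]
contact_force: [-0.7, -0.2, -0.3]
opening: 0.0002
```

```bash
python3 - <<'E'
from h import *
f=grab_frame("wrist"); B=(.567,-.023,-.12); print(read_state()["tcp_pos"])
P={q:fish(f,b2w(tab('r',q),*B))[0].round(0).tolist() for q in (.06,.6,1.0,1.2,1.4)}; print(P)
g=cv2.cvtColor(f["pixels"],cv2.COLOR_BGR2GRAY); c=int(P[1.0][0]); print(c,g[100:260,c-20:c-14].mean(1).astype(int).tolist())
E
```

```text
[ 0.55247887 -0.14989921  0.05740471]
{0.06: [316.0, 242.0], 0.6: [316.0, 225.0], 1.0: [316.0, 203.0], 1.2: [316.0, 190.0], 1.4: [316.0, 177.0]}
316 [215, 200, 181, 202, 215, 215, 215, 215, 215, 215, 215, 215, 215, 215, 215, 215, 215, 215, 215, 215, 215, 215, 215, 215, 215, 215, 214, 215, 214, 214, 205, 177, 160, 160, 159, 159, 159, 160, 153, 143, 133, 128, 143, 151, 126, 121, 130, 135, 139, 139, 137, 132, 125, 119, 116, 132, 133, 134, 134, 135, 134, 134, 134, 133, 134, 133, 134, 134, 134, 124, 107, 95, 96, 96, 95, 94, 93, 92, 92, 92, 92, 92, 91, 90, 91, 91, 90, 90, 95, 114, 120, 121, 119, 118, 117, 116, 116, 115, 117, 122, 129, 128, 127, 124, 118, 109, 76, 49, 39, 38, 38, 37, 37, 36, 36, 36, 35, 35, 35, 34, 34, 34, 33, 33, 33, 33, 33, 32, 32, 32, 31, 31, 31, 31, 30, 31, 30, 30, 29, 29, 29, 29, 29, 29, 29, 28, 28, 28, 26, 27, 26, 26, 26, 26, 26, 25, 25, 33, 35, 26]
```

apply_moves:
  targets:
    - [[0,0,-0.6],[0,0,0]]
    - [[0,0,-0.48],[0,0,0]]
    - [[0.019,0.159,-0.064],[0,0,0]]
    - [[0.019,0.159,-0.064],[0,0,0]]
    - [[0.019,0.159,-0.064],[0,0,0]]
    - [[0,0,0],[0,0,0]]

```text
time: 32.4
tcp_pos: [0.5527, -0.1393, 0.0246]
orientation: [2.35, 2.083, -0.008]
contact_force: [-1.2, -4.8, -3.3]
opening: -0.0
```

apply_moves:
  targets:
    - [[0.01,0.08,-0.036],[0,0,0]]
    - [[0,0,0],[0,0,0]]

```text
time: 32.65
tcp_pos: [0.5548, -0.133, 0.0249]
orientation: [-2.349, -2.086, -0.001]
contact_force: [-1.2, -1.5, -0.8]
opening: 0.0001
```

apply_moves:
  targets:
    - [[0.006,0.05,-0.024],[0,0,0]]
    - [[0,0,0],[0,0,0]]

```text
time: 32.9
tcp_pos: [0.5554, -0.1313, 0.0245]
orientation: [2.348, 2.087, 0.003]
contact_force: [0.1, 0.8, 0.1]
opening: -0.0001
```

apply_moves:
  targets:
    - [[0.006,0.05,-0.024],[0,0,0]]
    - [[0,0,0],[0,0,0]]

```text
time: 33.15
tcp_pos: [0.5553, -0.131, 0.0238]
orientation: [2.349, 2.086, 0.001]
contact_force: [-0.2, -0.1, 0.7]
opening: 0.0001
```

apply_moves:
  targets:
    - [[0.006,0.05,-0.024],[0,0,0]]
    - [[0,0,0],[0,0,0]]

```text
time: 33.4
tcp_pos: [0.5553, -0.1307, 0.0231]
orientation: [2.349, 2.085, -0.0]
contact_force: [0.4, -1.3, 1.0]
opening: 0.0001
```

apply_moves:
  targets:
    - [[0.006,0.05,-0.024],[0,0,0]]
    - [[0,0,0],[0,0,0]]

```text
time: 33.65
tcp_pos: [0.5553, -0.1301, 0.0226]
orientation: [2.349, 2.084, -0.001]
contact_force: [-0.3, -3.7, 1.4]
opening: 0.0004
```

apply_moves:
  targets:
    - [[0.006,0.05,-0.024],[0,0,0]]
    - [[0,0,0],[0,0,0]]

```text
time: 33.9
tcp_pos: [0.5554, -0.1293, 0.022]
orientation: [2.349, 2.083, -0.002]
contact_force: [-0.4, -5.6, 3.1]
opening: -0.0002
```

apply_moves:
  targets:
    - [[0.005,0.04,-0.02],[0,0,0]]
    - [[0,0,0],[0,0,0]]

```text
time: 34.15
tcp_pos: [0.5555, -0.1285, 0.0214]
orientation: [2.349, 2.083, -0.002]
contact_force: [-0.5, -5.0, 2.6]
opening: -0.0001
```

apply_moves:
  targets:
    - [[0.005,0.04,-0.02],[0,0,0]]
    - [[0,0,0],[0,0,0]]

```text
time: 34.4
tcp_pos: [0.5556, -0.1275, 0.0208]
orientation: [2.349, 2.083, -0.002]
contact_force: [0.1, -6.5, 2.0]
opening: 0.0001
```

apply_moves:
  targets:
    - [[0.004,0.03,-0.016],[0,0,0]]
    - [[0,0,0],[0,0,0]]

```text
time: 34.65
tcp_pos: [0.5557, -0.1264, 0.0202]
orientation: [2.349, 2.083, -0.001]
contact_force: [0.3, -4.6, 1.2]
opening: -0.0001
```

apply_moves:
  targets:
    - [[0.004,0.03,-0.016],[0,0,0]]
    - [[0,0,0],[0,0,0]]

```text
time: 34.9
tcp_pos: [0.5558, -0.1247, 0.0195]
orientation: [2.349, 2.085, -0.0]
contact_force: [1.2, -5.2, -1.5]
opening: 0.0004
```

apply_moves:
  targets:
    - [[0.004,0.03,-0.016],[0,0,0]]
    - [[0,0,0],[0,0,0]]

```text
time: 35.15
tcp_pos: [0.5553, -0.1219, 0.019]
orientation: [-2.347, -2.085, -0.0]
contact_force: [0.9, -1.3, -2.6]
opening: -0.0004
```

apply_moves:
  targets:
    - [[0.003,0.025,-0.012],[0,0,0]]
    - [[0,0,0],[0,0,0]]

```text
time: 35.4
tcp_pos: [0.5554, -0.1218, 0.019]
orientation: [-2.347, -2.086, 0.0]
contact_force: [-0.5, -1.5, -1.3]
opening: 0.0004
```

Snapped. I'll press gently onto the seat.

apply_moves:
  targets:
    - [[0.004,0.03,-0.012],[0,0,0]]
    - [[0,0,0],[0,0,0]]

```text
time: 35.65
tcp_pos: [0.5555, -0.1215, 0.0188]
orientation: [-2.348, -2.086, 0.001]
contact_force: [-1.1, -2.3, -0.4]
opening: -0.0002
```

apply_moves:
  targets:
    - [[0.004,0.03,-0.012],[0,0,0]]
    - [[0,0,0],[0,0,0]]

```text
time: 35.9
tcp_pos: [0.5558, -0.1213, 0.0186]
orientation: [-2.349, -2.086, 0.001]
contact_force: [-1.4, -1.8, 0.5]
opening: -0.0
```

apply_moves:
  targets:
    - [[0.004,0.03,-0.012],[0,0,0]]
    - [[0,0,0],[0,0,0]]

```text
time: 36.15
tcp_pos: [0.556, -0.1209, 0.0183]
orientation: [2.349, 2.085, -0.001]
contact_force: [-2.3, -3.1, 1.5]
opening: -0.0005
```

apply_moves:
  targets:
    - [[0.004,0.03,-0.012],[0,0,0]]
    - [[0,0,0],[0,0,0]]

```text
time: 36.4
tcp_pos: [0.5562, -0.1204, 0.0181]
orientation: [2.349, 2.085, -0.001]
contact_force: [-3.0, -5.1, 2.3]
opening: -0.0001
```

apply_moves:
  targets:
    - [[-0.095,-0.79,0],[0,0,0]]
    - [[0,0,0.9],[0,0,0]]
    - [[0,0,0.9],[0,0,0]]
    - [[0,-1,0.2],[0,0,0]]
    - [[0,-1,0],[0,0,0]]
    - [[0,0,0],[0,0,0]]
    - [[0,0,0],[0,0,0]]

```text
time: 37.28
tcp_pos: [0.5542, -0.1876, 0.0678]
orientation: [-2.347, -2.086, -0.003]
contact_force: [0.3, -0.1, -0.2]
opening: -0.0001
```

```bash
python3 - <<'E'
from h import *
f=look("c9",'r',(.567,-.023,-.12)); s=read_state(); print(s['contact_force'],s['time'])
a=cv2.resize(cv2.imread("pics/c9.png"),(450,300)); b=grab_frame("side")["pixels"][190:280,240:345]
cv2.imwrite("pics/c10.png",np.hstack([a,cv2.resize(b,(350,300),interpolation=3)]))
E
```

```text
[ 0.5542 -0.1871  0.0678]
{1.0: [306.0, 135.0], 1.3: [306.0, 119.0], 1.5: [307.0, 107.0], 1.6: [307.0, 101.0], 1.7: [307.0, 94.0], 1.8: [307.0, 88.0]}
origin [232  51]
[ 0.16685184 -0.00985056 -0.45753902] 37.325
```

View pics/c10.png

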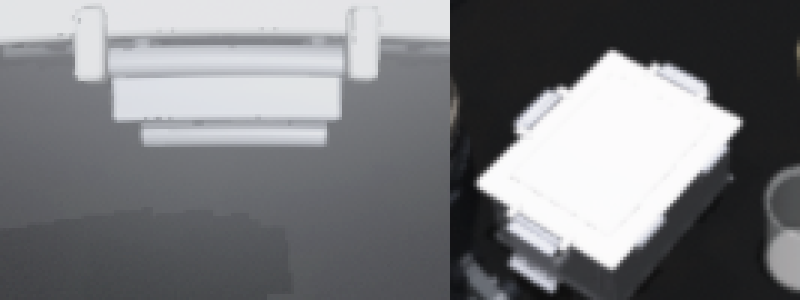

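```bash
python3 -c "
from h import *
print(r.close_job(), read_state()['time'])"
```

```text
the job is handed in; nothing more can be done
the job is handed in; nothing more can be done
```

I shut the lid by pressing it onto its gasket, then folded and snapped the front, left and right clips in that order. I handed the job in at about 37 s with the arm clear of the box; the hand-in gave no verdict.

| Step | Highest force reading | What I felt | Last check |
|---|---|---|---|
| Lid | about 7 N | gasket took up the load | pictures agreed with a shut lid to about 1 mm |
| Front clip | about 13 N | jumped 3.5 mm past the bar onto its seat | wrist camera after release: about 1.63 rad, staying home |
| Left clip | about 7 N | force dropped sharply, then met the seat at about 5 N | not measured after release; side picture shows it folded flat |
| Right clip | about 7 N | force dropped sharply, then met the seat at about 6 N | wrist camera after release: about 1.67 rad, staying home |

- **Front clip, first try:** the first push stopped short at about 13 N and the clip sprang back to about 1.3 rad. I backed off, looked, and pushed again at about 10–12 N until it snapped.
- **Forces:** these were read at the end of each short move, so brief peaks between readings would not show.
- **Calibration:** the box came out about 3 mm nearer the robot in the wrist camera than in the fixed cameras. I used the wrist figure for the side clips.
- **Bystanders:** there was no sign of contact with the beaker, tape roll or brass weight. I did not re-measure where they stand.

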